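# Rack the third coin case and cam-lock the fence

## Task

Stand the loose coin case upright in the wooden rack, in the row between the two cases already there and the sliding fence. Push the fence along until all three cases are snug against one another and the fixed end, then flip its cam lever all the way down so that the fence is locked. Leave the bottle, tea things, striker and powder jar where they are.

Things in the scene. Friction and masses are not known exactly. Their poses are not given: they have to be found in the camera images.
- rack: Fixed wooden rack in the steel tray (floor 4, rim 18 mm high): board 290 (x) by 83 mm, 16 thick. Origin under the middle of its case channel, z up. Channel 48 wide about y=0 between curbs 12 (+y) and 9 mm high; board edges at y=+32, -51. Fixed cheek at the -x end, 60 high above the board, inner face x=-133. Snug, the three cases have centres at x=-113, -73, -33, y=0, z=16 mm.
- fence (a joint): Opening of the sliding wooden fence, m, along rack +x: its face is at rack x = -13 mm + this; 0 = three cases snug, 0.088 = fully open. Cheek 12 mm thick, 62 wide, 60 high above the board; behind it (+x) a foot 58 long, ending in a 12 mm thick lug 32 high. Slides with about 2 N when the lever is up (case friction adds 1 to 3 N); with the lever fully down the cam holds it against about 12 N.
- fence_back (a point): On the back face of the fence foot's rear lug (face looks to rack +x, 46 mm wide about rack y = 0, 32 mm high above the board, its top 20 mm clear of the curbs), 22 mm above the rack board: the place to push the fence home, in the rack's -x direction. It lies at rack x = 57 mm + the fence opening.
- lever (a joint): Angle of the steel cam lever on the fence foot, rad: 0 leaning 0.18 past upright to rack -y, 0.18 upright, 1.75 fully down against its stop, level and pointing to rack +y. Axis parallel to rack x. It stays where it is left; from about 1 rad the cam bites: press to the stop (about 11 N at 45 mm from the pivot, 7 N at 58 mm). Let go there, it springs back to 1.6 to 1.7 and stays locked.
- lever_tip (a point): Centre of the black ball (16 mm diameter) at the end of the lever, 68 mm out from the pivot. The handle is a round bar 10 mm thick; locked, its centre line is level, 28 mm above the rack board (4 mm above the pivot).
- lever_pivot (a point): Pivot of the cam lever on the fence foot: 24.2 mm above the rack board, at rack y = -38 mm, over a 10 x 12 mm steel bar that lies in a groove along the rack's -y side and that the cam clamps on; 25 mm behind the fence cheek's back face (37 mm behind its front face) and 21 mm in front of the rear lug.
- case_a: Coin case standing in the rack nearest its fixed end: square-sided clear plastic box with grey cap, 40 x 40 mm and 84 mm high, 130 g, full of carrom coins; origin at the centre of its underside, z up, sides along x and y.
- case_b: Second coin case, the same as case_a, standing in the rack next to it, with a gap of a few mm.
- case_c: The loose coin case, the same as case_a, standing upright on the tray outside the rack at any yaw: the one to put in the rack.
- bottle: Green glass bottle, 64 mm diameter, 200 mm high, standing on the tray; origin under its centre. Leave alone.
- saucer1: White ceramic saucer 116 mm across, 12 mm high, on the tray beyond the rack; origin under its centre. Leave alone.
- cup1: White teacup with handle, 74 mm across the rim, 58 mm high, on saucer1; origin under its centre. Leave alone.
- saucer2: A second saucer like saucer1. Leave alone.
- cup2: White teacup without handle, same size as cup1, on saucer2. Leave alone.
- striker: Black plastic carrom striker, a disc 41 mm across and 10 mm thick, lying on the tray on the robot's side of the rack; origin under its centre. Leave alone.
- powder: White plastic powder jar, 60 mm diameter, 100 mm high, standing on the table beside the tray; origin under its centre. Leave alone.

How it is judged (in metres and radians):
On the way, in this order (a step that is already met when the one before it is completed fails the run):
1. the loose case stands upright on the rack's board, in the channel between the other cases and the fence (x of case_c in the frame of rack between -0.04 and 0.075 m and y of case_c in the frame of rack between -0.008 and 0.008 m and z of case_c in the frame of rack between 0.012 and 0.02 m and angle between case_c's own z axis and vertical below 0.1 rad), for 0.2 s.
2. the fence is pushed home against the three cases (within 4 mm) while its lever is still up (less than 1 rad) (value of joint fence below 0.004 m and value of joint lever below 1 rad), for 0.1 s.
At the end, for the whole second after the job is handed in: All three cases stand upright (within 0.1 rad) on the rack's board in its channel, each within 6 mm of its snug place along the row and 8 mm of the middle line; the fence is within 4 mm of the three-case home position; the lever is down at 1.5 rad or more of 1.75; everything is at rest (value of joint fence between -0.004 and 0.004 m and value of joint lever above 1.5 rad and linear speed of case_c below 0.02 m/s and velocity of joint fence below 0.01 m/s and x of case_a in the frame of rack between -0.119 and -0.107 m and y of case_a in the frame of rack between -0.008 and 0.008 m and z of case_a in the frame of rack between 0.012 and 0.02 m and angle between each of case_a, case_b, case_c's own z axis and vertical below 0.1 rad and x of case_b in the frame of rack between -0.079 and -0.067 m and y of case_b in the frame of rack between -0.008 and 0.008 m and z of case_b in the frame of rack between 0.012 and 0.02 m and x of case_c in the frame of rack between -0.039 and -0.027 m and y of case_c in the frame of rack between -0.008 and 0.008 m and z of case_c in the frame of rack between 0.012 and 0.02 m); the robot touches nothing.
It fails at once if the bottle or the powder jar is moved more than 25 mm (distance of any of bottle, powder from where it was at the start of the episode above 0.025 m).
It fails at once if a cup or saucer is moved more than 25 mm (distance of any of cup1, saucer1, cup2, saucer2 from where it was at the start of the episode above 0.025 m).
It fails at once if the striker is moved more than 25 mm (distance of striker from where it was at the start of the episode above 0.025 m).
It also fails if it takes over 64 s, if anything falls off the work surface, if the arm or the gripper's body presses on something with over 40 N, if the wrist force passes 120 N, or if a joint passes its speed limit or range.

## Robot

A 6-joint arm with a two-finger parallel gripper is mounted at the origin on the work surface. World frame = base frame: x ahead of the robot, y to its left, z up, the work surface at z = 0. Lengths are in mm, angles in rad, forces in N, time in s.
With the tool pointing down it reaches from about 400 to 925 mm from the base axis. Payload 12.5 kg.
Tool frame: the origin (TCP) lies midway between the tips of the shut fingers; the grasp point (between the pads) lies 19 mm behind it; z points along the fingers, y is the line along which they close (so a half turn about z gives the same grasp; the last joint's range is limited). The gripper opens to 95 mm and grips with 3 to 60 N. Pads are 20 mm wide; open, the fingers measure 119 mm over their backs; the gripper's body (75 mm by 180 mm) begins 59 mm behind the grasp point.
Start: joints at [-1.285, 0.491, 1.559, -0, 1.092, -0.106], TCP at [238.682, -577.649, 214.661] pointing down, gripper open.
Joint ranges: [-3.1, 3.1], [-0.84, 2.19], [0.05, 2.79], [-1.13, 4.28], [0.06, 2.93], [-2.69, 2.69]. Speed limits (rad/s): [2.22, 2.22, 2.79, 3.14, 3.14, 3.14].

## Interface

Orientations are given as [roll, pitch, yaw] about the fixed x, y, z axes, in that order (R = Rz(yaw) Ry(pitch) Rx(roll)).
In Python, from cell import state, read_camera, camera_info, env gives the robot as it stands.
- The arm moves only by the tool move_arm, never from a script. Its argument "commands" is a list of rows, each a list of 3 entries, a list of its own where there are three numbers: the shift along the world's x, y, z in cm, then the turn, a rotation vector about the world's x, y, z in degrees, then the opening, from 0 (shut) to 1 (fully open). A call has 1 to 10 rows; each row shifts and turns the commanded pose from where the row before left it; what a row does not reach is not made up. A row lasts 1/10 s, in which the tool goes at most 50 mm and 8.59 degrees, less where a joint would pass 70% of its speed; a pose out of reach is approached as far as the arm can. A call with a gripper value outside its range is refused whole. The fingers move at their own pace and stop on an object; the grip force is fixed at half the most. Time passes only in rows, so rows that do not move let the fingers close. It gives the time, the measured TCP pose, the force, the opening and the grip force at its end, in the units of the state.
- state(): the state, without advancing time (a new reading comes with each control period).
- read_camera(name): name is "side" or "top" or "wrist"; returns the picture (400x640x3 uint8, blue, green, red); there is no depth.
- camera_info(name): a dict with "K" (3x3 intrinsics, pixels), "cam_to_world" (4x4, takes a point from camera to world coordinates). Camera axes: x right, y down, z forward; pixel columns grow to the right and rows downward; lengths in mm; the calibration is good to about 2 mm. A picture is of the moment at which its call begins: read the wrist's pose just before it. camera_info takes no time and is no camera call; for the wrist camera it gives the pose at the moment of the call.
- env.job_done(): hands the job in; it is judged then, once.
The state is a dict: "t": time; "joints": joint angles; "qvel": joint speeds; "tau": joint torques, N m; "eef_pos": TCP position; "tcp_rot": TCP orientation; "ft_force": force on the tool from outside, world axes, zero at the start; "moment": the same for the moment, N m; "opening": opening from 0.0 (shut) to 1.0 (fully open); "grip_force": force on a finger pad.
Only numpy, scipy, OpenCV 4.12 (cv2) and the standard library are available. Lean on these libraries where they do the work, as an engineer would, in place of code of your own. Each camera call takes 0.05 s, during which the arm holds its last target. There are 200 camera calls.

## Working session

There is one attempt and no reset: what is moved stays moved. The work goes in short steps, Python scripts to look and compute and a tool call to move; the robot and the scene stay as the last step left them, time stands still between calls to the robot, and variables do not carry over. Pictures are saved under pics/ and viewed, at most 10 in all, crops included, and the job is handed in when it is done.

Besides the shell and the picture viewer there is one more tool, called as a command line: name --argument value ..., lists and objects as JSON in quotes. move_arm: Moves the arm, as the interface text tells. Its arguments: {"type":"object","properties":{"commands":{"type":"array"}},"required":["commands"]}

```bash
mkdir -p pics
cat > h.py <<'E'
import numpy as np,cv2
from cell import state,read_camera,camera_info,env
def ray(info,u,v,z):
    K=np.array(info["K"]);T=np.array(info["cam_to_world"])
    d=T[:3,:3]@np.linalg.solve(K,[u,v,1.]);o=T[:3,3]
    return o+d*(z-o[2])/d[2]
def proj(info,p):
    K=np.array(info["K"]);T=np.array(info["cam_to_world"])
    c=np.linalg.inv(T)@np.r_[p,1];q=K@c[:3];return q[:2]/q[2]
E
python3 - <<'E'
from h import *
s=state();print(s)
for n in("top","side"):
    cv2.imwrite(f"pics/{n}0.png",read_camera(n));i=camera_info(n);print(n,np.round(i["K"],1).tolist(),np.round(i["cam_to_world"],3).tolist())
E
```

```text
{'t': 0.0, 'joints': array([-1.28461938e+00,  4.91586453e-01,  1.55944093e+00, -1.90180072e-05,
        1.09164640e+00, -1.05597012e-01]), 'qvel': array([-4.54069308e-04, -5.16744562e-05, -8.84978981e-04, -1.45014742e-04,
        8.10764396e-04,  1.06668460e-03]), 'tau': array([ 3.59535778e-03, -6.12636924e+01, -2.58173239e+01,  6.93198829e-02,
        4.83769155e-02, -1.42787821e-04]), 'eef_pos': array([ 238.59734973, -577.42071937,  214.0479591 ]), 'tcp_rot': array([-3.14051577e+00, -9.71784182e-05,  3.91782680e-01]), 'ft_force': array([ 0.51868619,  0.32745418, -0.40825183]), 'moment': array([-0.01147888, -0.0257935 ,  0.03147898]), 'grip_force': 0.0, 'opening': 1.0014533083161024}
top [[364.7, 0.0, 319.9], [0.0, 364.7, 207.3], [0.0, 0.0, 1.0]] [[0.002, -0.985, 0.174, 442.739], [-1.0, 0.001, 0.019, -134.906], [-0.018, -0.174, -0.985, 829.949], [0.0, 0.0, 0.0, 1.0]]
side [[502.5, 0.0, 314.6], [0.0, 502.5, 201.7], [0.0, 0.0, 1.0]] [[-0.817, -0.348, 0.461, 48.793], [-0.577, 0.509, -0.639, 627.209], [-0.013, -0.787, -0.616, 826.893], [0.0, 0.0, 0.0, 1.0]]
```

View pics/top0.png

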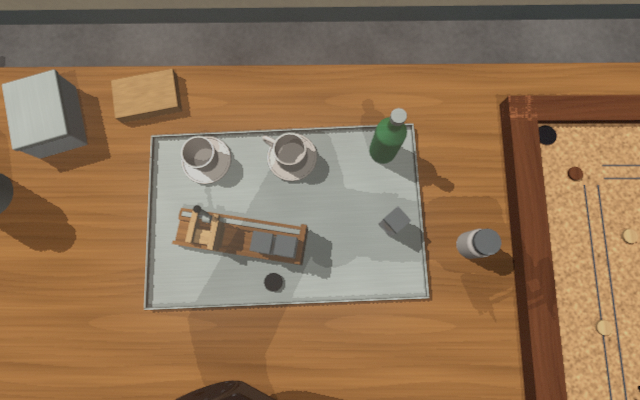

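View pics/side0.png

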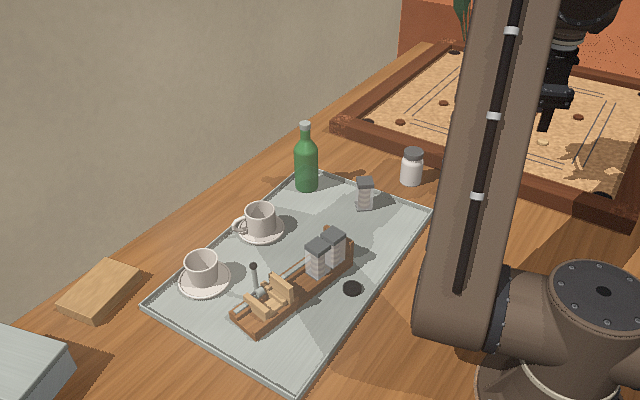

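The top view shows the rack (u 175-307, v 208-263), with its fixed end on the right, the fence at u≈205 and the lever ball at (197,210). Case C is at (397,220), the bottle at (385,145) and the striker at (273,282). In the side view the lever is up and case C stands free at (365,193).

Run:
```python
from h import *
im=cv2.imread("pics/top0.png");i=camera_info("top")
a=cv2.resize(im[195:275,165:315],None,fx=5.3,fy=5.3,interpolation=cv2.INTER_CUBIC)
b=cv2.resize(im[195:245,370:420],None,fx=3.2,fy=3.2,interpolation=cv2.INTER_CUBIC)
c=np.zeros((a.shape[0]+b.shape[0],a.shape[1],3),np.uint8);c[:a.shape[0]]=a;c[a.shape[0]:,:b.shape[1]]=b
cv2.imwrite("pics/crop.png",c);print(a.shape)
hsv=cv2.cvtColor(im,cv2.COLOR_BGR2HSV);print([im[v,u].tolist() for u,v in((398,219),(262,242),(286,246),(340,240))])
for u,v,z in((397,217,88),(273,282,14),(197,210,100),(262,242,104),(286,246,104),(483,242,100)):print(u,v,ray(i,u,v,z).round(0))
```

```text
(424, 795, 3)
[[111, 114, 113], [114, 116, 114], [115, 116, 115], [154, 161, 157]]
397 217 [ 554. -279.   88.]
273 282 [420. -17.  14.]
197 210 [566. 130. 100.]
262 242 [501.  -6. 104.]
286 246 [493. -54. 104.]
483 242 [ 502. -445.  100.]
```

View pics/crop.png

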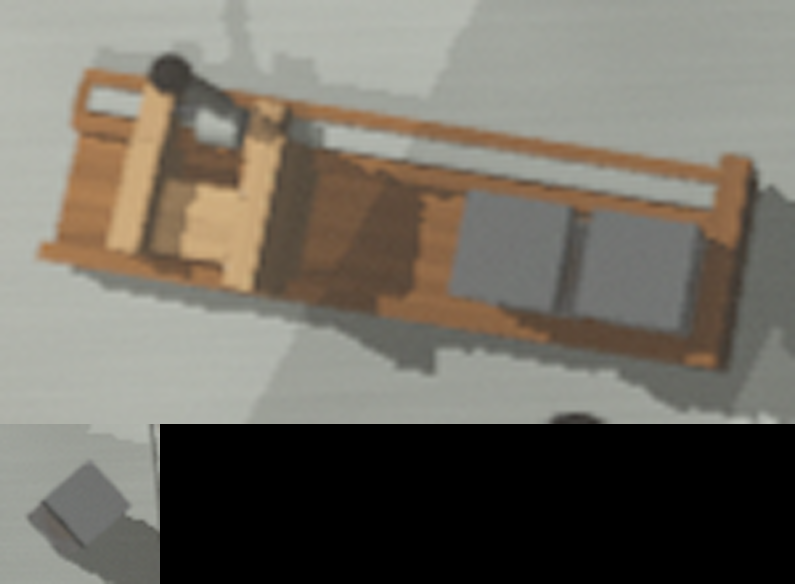

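The crop gives the cap corners of all three cases, the front and back edges of the fence, and the lever ball. I'll cast these pixels onto planes at their heights.

```bash
cat >> h.py <<'E'
def sq(P):
    P=np.array(P);c=P.mean(0)[:2]
    e=P[1]-P[0]+P[2]-P[3];f=P[3]-P[0]+P[2]-P[1]
    return c.round(1),np.degrees(np.arctan2(e[1],e[0])).round(1),np.degrees(np.arctan2(f[1],f[0])).round(1),(np.linalg.norm(e[:2])/2).round(1),(np.linalg.norm(f[:2])/2).round(1)
E
python3 - <<'E'
from h import *
i=camera_info("top")
A=lambda p,z:ray(i,p[0]/5.3+165-.4,p[1]/5.3+195-.4,z)
C=lambda p,z:ray(i,p[0]/3.2+370-.35,(p[1]-424)/3.2+195-.35,z)
a=sq([A(p,104) for p in((588,208),(700,228),(688,332),(575,312))]);b=sq([A(p,104) for p in((470,192),(572,210),(555,312),(452,290))])
c=sq([C(p,88) for p in((90,461),(131,506),(85,548),(42,500))])
print(a);print(b);print(c)
for n,p,z in(("cheek top fixed",(750,160),80),("board far-left",(88,70),29),("board nearleft",(38,250),32),("board near right",(715,368),32),("fence front far",(287,105),80),("fence front near",(250,291),80),("lug back far",(145,85),52),("lug back near",(108,250),52),("ball",(171,73),111)):print(n,A(p,z).round(1))
s=state();R=cv2.Rodrigues  # noqa
print(s["eef_pos"])
E
```

```text
(array([494.1, -51.7]), np.float64(-99.9), np.float64(174.2), np.float64(43.1), np.float64(39.1))
(array([501.2,  -4.3]), np.float64(-100.9), np.float64(171.7), np.float64(39.6), np.float64(38.0))
(array([ 548.5, -278.3]), np.float64(-139.4), np.float64(130.3), np.float64(39.5), np.float64(40.4))
cheek top fixed [538.6 -92.2  80. ]
board far-left [583.6 191.9  29. ]
board nearleft [507.1 206.3  32. ]
board near right [459.2 -75.9  32. ]
fence front far [560.5  91.   80. ]
fence front near [487.4 101.7  80. ]
lug back far [573.2 158.5  52. ]
lug back near [505.5 169.2  52. ]
ball [568.  126.6 111. ]
[ 238.61515389 -577.42274311  214.15156404]
```

move_arm --commands '[[[3.1, 3, 0], [0, 0, 1.8], 1], [[3.1, 3, 0], [0, 0, 1.8], 1], [[3.1, 3, 0], [0, 0, 1.8], 1], [[3.1, 3, 0], [0, 0, 1.8], 1], [[3.1, 3, 0], [0, 0, 1.8], 1], [[3.1, 3, 0], [0, 0, 1.8], 1], [[3.1, 3, 0], [0, 0, 1.8], 1], [[3.1, 3, 0], [0, 0, 1.8], 1], [[3.1, 3, 0], [0, 0, 1.8], 1], [[3.1, 2.9, 0], [0, 0, 1.8], 1]]'

```text
t: 1.1
eef_pos: [549.7, -277.1, 214.5]
tcp_rot: [-3.141, 0.0, 0.707]
ft_force: [-0.2, -0.3, 0.7]
opening: 1.002
grip_force: 0.0
```

Run:
```python
from h import *
s=state();i=camera_info("wrist");cv2.imwrite("pics/w1.png",read_camera("wrist"));print(s["eef_pos"],s["tcp_rot"],s["qvel"].round(2))
T=np.array(i["cam_to_world"]);print(np.array(i["K"]).round(1).tolist(),T.round(3).tolist(), proj(i,[548.5,-278.3,88]))
```

```text
[ 549.68099328 -277.08295749  214.45114453] [-3.14120616e+00  1.95018347e-04  7.07379708e-01] [ 0.68  0.2  -0.35  0.    0.14  0.37]
[[287.1, 0.0, 317.7], [0.0, 287.1, 201.7], [0.0, 0.0, 1.0]] [[0.65, -0.726, -0.227, 613.665], [-0.76, -0.62, -0.194, -221.482], [0.0, 0.299, -0.954, 384.646], [0.0, 0.0, 0.0, 1.0]] [318.46325142 196.01290904]
```

View pics/w1.png

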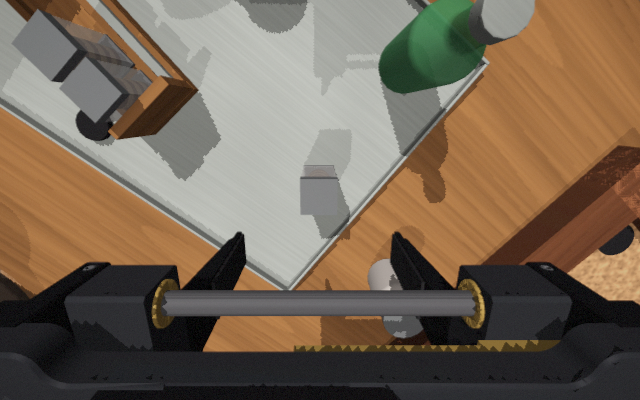

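The case C cap is square to the fingers, at (301-337, 178-214). Its centre (319,196) matches the prediction. I'll go down and grasp.

move_arm --commands '[[[0, 0, -3], [0, 0, 0], 1], [[0, 0, -4], [0, 0, 0], 1], [[0, 0, -4], [0, 0, 0], 1], [[0, 0, -3.2], [0, 0, 0], 1], [[0, 0, -2], [0, 0, 0], 1], [[0, 0, 0], [0, 0, 0], 1], [[0, 0, 0], [0, 0, 0], 0.3], [[0, 0, 0], [0, 0, 0], 0.3], [[0, 0, 0], [0, 0, 0], 0.3], [[0, 0, 0], [0, 0, 0], 0.3]]'

```text
t: 2.15
eef_pos: [549.0, -278.8, 53.7]
tcp_rot: [3.14, -0.0, 0.706]
ft_force: [0.1, 0.1, 0.4]
opening: 0.722
grip_force: 0.0
```

move_arm --commands '[[[0, 0, 0], [0, 0, 0], 0.3], [[0, 0, 0], [0, 0, 0], 0.3], [[0, 0, 0], [0, 0, 0], 0.3]]'

```text
t: 2.45
eef_pos: [548.7, -278.6, 52.8]
tcp_rot: [3.141, -0.0, 0.706]
ft_force: [-0.0, 0.3, 0.1]
opening: 0.467
grip_force: 0.0
```

move_arm --commands '[[[0, 0, 0], [0, 0, 0], 0.2], [[0, 0, 0], [0, 0, 0], 0.2], [[0, 0, 0], [0, 0, 0], 0.2], [[0, 0, 0], [0, 0, 0], 0.2]]'

```text
t: 2.85
eef_pos: [548.7, -278.7, 52.7]
tcp_rot: [3.141, 0.0, 0.706]
ft_force: [-0.0, 0.6, 1.6]
opening: 0.423
grip_force: 30.0
```

move_arm --commands '[[[0, 0, 3], [0, 0, 0], 0.2], [[0, 0, 4.5], [0, 0, 0], 0.2], [[0, 0, 4.5], [0, 0, 0], 0.2], [[0, 0, 3.7], [0, 0, 0], 0.2], [[-0.3, 2, 0], [0, 0, 4], 0.2], [[-0.4, 3.8, 0], [0, 0, 4], 0.2], [[-0.4, 3.8, 0], [0, 0, 4], 0.2], [[-0.4, 3.8, 0], [0, 0, 4], 0.2], [[-0.4, 3.8, 0], [0, 0, 4], 0.2], [[-0.4, 3.8, 0], [0, 0, 4], 0.2]]'

```text
t: 3.85
eef_pos: [525.2, -67.2, 209.5]
tcp_rot: [-3.141, 0.0, 1.127]
ft_force: [1.3, -0.4, -1.9]
opening: 0.42
grip_force: 30.0
```

move_arm --commands '[[[-0.4, 3.8, 0], [0, 0, 4], 0.2], [[-0.4, 3.8, 0], [0, 0, 4], 0.2], [[-0.4, 2.7, 0], [0, 0, 4], 0.2], [[-0.2, 1.8, 0], [0, 0, 4], 0.2], [[0, 0, 0], [0, 0, 0], 0.2], [[0, 0, 0], [0, 0, 0], 0.2]]'

```text
t: 4.45
eef_pos: [511.7, 52.3, 209.6]
tcp_rot: [3.142, 0.0, 1.403]
ft_force: [0.1, 0.4, -1.5]
opening: 0.417
grip_force: 30.0
```

Run:
```python
from h import *
s=state();i=camera_info("wrist");cv2.imwrite("pics/w2.png",read_camera("wrist"));print(s["eef_pos"],s["tcp_rot"],s["opening"])
np.savez("w2.npz",K=i["K"],cam_to_world=i["cam_to_world"])
print(np.array(i["cam_to_world"]).round(3).tolist())
```

```text
[511.65886169  52.27327806 209.5913649 ] [3.14156047e+00 2.09623862e-04 1.40342244e+00] 0.41683843700078954
[[0.986, -0.159, -0.05, 525.274], [-0.167, -0.941, -0.295, 136.442], [0.0, 0.299, -0.954, 379.764], [0.0, 0.0, 0.0, 1.0]]
```

View pics/w2.png

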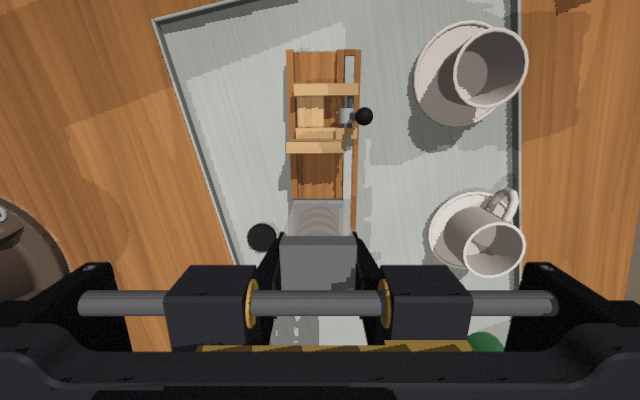

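The case is held over the channel. Fence front cheek top is at v≈147, lever ball at (364,116), and the rack's curbs are at u≈288-360. I'll enlarge this to fix the rack's lateral position.

Run:
```python
import cv2
im=cv2.imread("pics/w2.png");cv2.imwrite("pics/w2c.png",cv2.resize(im[40:190,270:390],None,fx=4,fy=4,interpolation=cv2.INTER_CUBIC))
```

```text
(no output)
```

View pics/w2c.png

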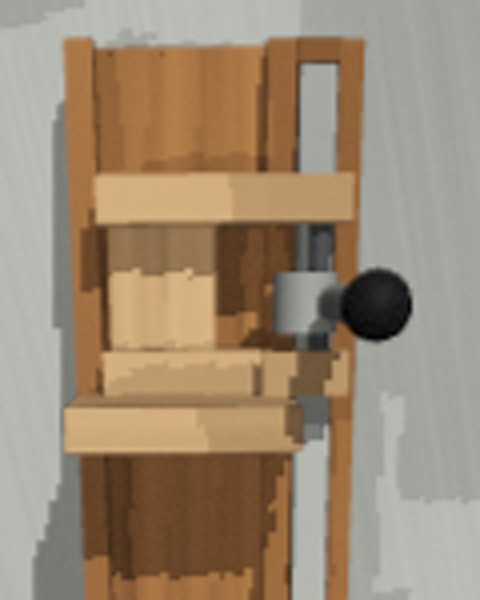

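Run:
```python
from h import *
i=dict(np.load("w2.npz"))
A=lambda p,z:ray(i,p[0]/4+270-.4,p[1]/4+40-.4,z)
yaw=np.radians(80.41);ex=np.array([np.cos(yaw),np.sin(yaw)]);ey=np.array([-ex[1],ex[0]]);O=np.array([511.7,52.3])
for n,p,z in(("y32",(63,40),32),("y32",(84,590),32),("y24",(93,40),32),("y24",(108,590),32),("y-51",(364,40),29),("y-51",(347,590),29),("lugback",(95,172),52),("lugback",(355,172),52),("cheek front",(66,452),80),("cheek front r",(290,452),80),("end",(180,45),20),("ball",(377,305),111)):
    P=A(p,z);d=P[:2]-O;print(n,P.round(1),"tcp-rel x",(d@ex).round(1),"y",(d@ey).round(1))
```

```text
y32 [501.4 205.9  32. ] tcp-rel x 149.7 y 35.8
y32 [476.9  53.5  32. ] tcp-rel x -4.6 y 34.5
y24 [509.4 204.6  32. ] tcp-rel x 149.7 y 27.6
y24 [484.3  52.2  32. ] tcp-rel x -4.6 y 27.0
y-51 [582.6 192.7  29. ] tcp-rel x 150.3 y -46.5
y-51 [558.2  38.9  29. ] tcp-rel x -5.5 y -48.1
lugback [504.8 169.7  52. ] tcp-rel x 114.6 y 26.4
lugback [572.7 158.2  52. ] tcp-rel x 114.6 y -42.5
cheek front [486.2 102.   80. ] tcp-rel x 44.7 y 33.4
cheek front r [543.5  92.2  80. ] tcp-rel x 44.7 y -24.7
end [532.8 201.6  20. ] tcp-rel x 150.7 y 4.1
ball [565.5 126.  111. ] tcp-rel x 81.7 y -40.8
```

move_arm --commands '[[[-0.3, 0.05, -3], [0, 0, 0.3], 0.2], [[0, 0, -4], [0, 0, 0], 0.2], [[0, 0, -3], [0, 0, 0], 0.2], [[0, 0, -2], [0, 0, 0], 0.2], [[0, 0, -1.2], [0, 0, 0], 0.2], [[0, 0, -0.5], [0, 0, 0], 0.2], [[0, 0, -0.2], [0, 0, 0], 0.2], [[0, 0, -0.1], [0, 0, 0], 0.2], [[0, 0, 0], [0, 0, 0], 0.2]]'

```text
t: 5.4
eef_pos: [509.0, 52.8, 70.4]
tcp_rot: [3.14, -0.0, 1.409]
ft_force: [1.3, 0.5, -1.4]
opening: 0.42
grip_force: 30.0
```

move_arm --commands '[[[0, 0, -0.1], [0, 0, 0], 0.2], [[0, 0, -0.1], [0, 0, 0], 0.2], [[0, 0, 0], [0, 0, 0], 0.2]]'

```text
t: 5.7
eef_pos: [509.0, 52.9, 68.6]
tcp_rot: [3.14, -0.0, 1.409]
ft_force: [-2.5, 0.3, 9.2]
opening: 0.421
grip_force: 30.0
```

move_arm --commands '[[[0, 0, 0], [0, 0, 0], 0.6], [[0, 0, 0], [0, 0, 0], 0.6], [[0, 0, 0], [0, 0, 0], 0.6], [[0, 0, 0], [0, 0, 0], 0.6], [[0, 0, 3], [0, 0, 0], 0.6], [[0, 0, 4.5], [0, 0, 0], 0.5], [[0, 0, 4.5], [0, 0, 0], 0.2], [[0, 0, 1], [0, 0, 0], 0], [[0, 0, 0], [0, 0, 0], 0]]'

```text
t: 6.6
eef_pos: [509.2, 52.8, 198.9]
tcp_rot: [3.138, -0.0, 1.409]
ft_force: [-0.3, 0.2, 0.2]
opening: 0.321
grip_force: 0.0
```

Run:
```python
from h import *
s=state();im=read_camera("top");sd=read_camera("side");print(s["eef_pos"],s["opening"])
a=cv2.resize(im[195:275,165:315],None,fx=4,fy=4,interpolation=cv2.INTER_CUBIC)
b=cv2.resize(sd[190:350,220:380],None,fx=1.6,fy=1.6)
c=np.zeros((a.shape[0]+b.shape[0],600,3),np.uint8);c[:320,:600]=a;c[320:,:b.shape[1]]=b
cv2.imwrite("pics/p3.png",c)
```

```text
[509.16833405  52.83444257 198.94321372] 0.3214805957648263
```

View pics/p3.png

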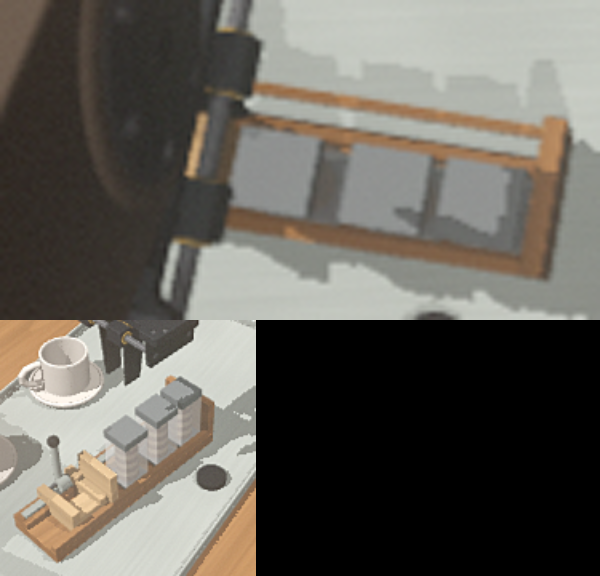

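All three cases stand upright in the channel and the fence is open behind them, with its lever up. Next I'll go behind the lug with shut fingers, tilted so the gripper body stays clear of the lever.

move_arm --commands '[[[0.6, 3.5, 0], [-6.6, 1.1, 0], 0], [[0.6, 3.5, 0], [-6.6, 1.1, 0], 0], [[0.5, 3.5, 0], [-6.6, 1.1, 0], 0], [[0.5, 3.3, 0], [0, 0, 0], 0], [[0, 0, -3], [0, 0, 0], 0], [[0, 0, -4], [0, 0, 0], 0], [[0, 0, -4], [0, 0, 0], 0], [[0, 0, -3], [0, 0, 0], 0], [[0, 0, -1.9], [0, 0, 0], 0], [[0, 0, 0], [0, 0, 0], 0]]'

```text
t: 7.7
eef_pos: [528.4, 190.0, 34.4]
tcp_rot: [-3.133, 0.354, 1.412]
ft_force: [0.4, -0.1, 0.2]
opening: 0.007
grip_force: 0.0
```

Run:
```python
from h import *
s=state();O=np.array([509.6,58.2]);y=np.radians(80.7);ex=np.array([np.cos(y),np.sin(y)]);ey=np.array([-ex[1],ex[0]])
d=s["eef_pos"][:2]-O;print(s["eef_pos"],"rack",d@ex,d@ey,s["tcp_rot"],s["ft_force"],s["opening"])
```

```text
[528.44075957 190.02150066  34.37214103] rack 133.13354020691042 2.709746921862176 [-3.13292892  0.35397014  1.41223918] [ 0.40898935 -0.11348584  0.2421094 ] 0.006572332086588657
```

move_arm --commands '[[[0.27, -0.04, 0.5], [0, 0, 0], 0], [[0, 0, 0], [0, 0, 0], 0], [[-0.16, -0.99, 0], [0, 0, 0], 0], [[-0.13, -0.8, 0], [0, 0, 0], 0], [[-0.13, -0.8, 0], [0, 0, 0], 0], [[-0.13, -0.8, 0], [0, 0, 0], 0], [[-0.13, -0.8, 0], [0, 0, 0], 0], [[-0.08, -0.5, 0], [0, 0, 0], 0]]'

```text
t: 8.5
eef_pos: [525.9, 142.8, 43.9]
tcp_rot: [-3.141, 0.35, 1.409]
ft_force: [0.8, 2.9, 2.6]
opening: 0.003
grip_force: 1.5
```

move_arm --commands '[[[-0.08, -0.5, -0.1], [0, 0, 0], 0], [[-0.08, -0.5, -0.1], [0, 0, 0], 0], [[-0.06, -0.4, 0], [0, 0, 0], 0], [[-0.03, -0.2, 0], [0, 0, 0], 0]]'

```text
t: 8.9
eef_pos: [523.2, 127.3, 41.6]
tcp_rot: [-3.14, 0.35, 1.409]
ft_force: [1.2, 3.9, 1.2]
opening: 0.006
grip_force: 1.7
```

move_arm --commands '[[[-0.03, -0.2, 0], [0, 0, 0], 0], [[-0.02, -0.1, 0], [0, 0, 0], 0], [[0, 0, 0], [0, 0, 0], 0]]'

```text
t: 9.2
eef_pos: [522.8, 124.5, 41.6]
tcp_rot: [-3.14, 0.35, 1.41]
ft_force: [0.7, 3.8, 1.0]
opening: 0.008
grip_force: 1.4
```

move_arm --commands '[[[-0.02, -0.15, 0], [0, 0, 0], 0], [[-0.02, -0.15, 0], [0, 0, 0], 0], [[0, 0, 0], [0, 0, 0], 0]]'

```text
t: 9.5
eef_pos: [522.9, 123.6, 41.7]
tcp_rot: [3.141, 0.346, 1.409]
ft_force: [-0.7, 18.2, 2.2]
opening: 0.006
grip_force: 9.0
```

move_arm --commands '[[[-0.02, -0.15, 0], [0, 0, 0], 0], [[-0.02, -0.1, 0], [0, 0, 0], 0], [[0, 0, 0], [0, 0, 0], 0]]'

```text
t: 9.8
eef_pos: [522.9, 123.1, 41.7]
tcp_rot: [3.139, 0.343, 1.408]
ft_force: [-1.6, 33.0, 4.3]
opening: 0.003
grip_force: 16.0
```

move_arm --commands '[[[0.16, 1, 0], [0, 0, 0], 0], [[0.32, 2, 0], [0, 0, 0], 0], [[0, 0, 4], [0, 0, 0], 0], [[0, 0, 4.5], [0, 0, 0], 0], [[0, 0, 4.5], [0, 0, 0], 0], [[0, 0, 3], [6.6, -1.1, 0], 0], [[2, -2.5, 0], [6.6, -1.1, 0], 0], [[2.6, -3, 0], [6.6, -1.1, 0], 0], [[2, -2.5, 0], [0, 0, 0], 0], [[0, 0, 0], [0, 0, 0], 0]]'

```text
t: 10.8
eef_pos: [594.1, 65.2, 201.4]
tcp_rot: [-3.141, 0.001, 1.405]
ft_force: [-0.7, -0.3, -0.4]
opening: 0.006
grip_force: 0.0
```

```bash
cat >> h.py <<'E'
O=np.array([509.6,58.2]);_y=np.radians(80.7);ex=np.array([np.cos(_y),np.sin(_y)]);ey=np.array([-ex[1],ex[0]])
def rk(p):d=np.array(p)[:2]-O;return (d@ex).round(1),(d@ey).round(1)
E
python3 - <<'E'
from h import *
s=state();print(s["eef_pos"],rk(s["eef_pos"]),s["tcp_rot"])
im=read_camera("side");top=read_camera("top")
a=cv2.resize(im[190:350,220:380],None,fx=3,fy=3);b=cv2.resize(top[190:290,160:260],None,fx=3,fy=3)
c=np.zeros((480,780,3),np.uint8);c[:,:480]=a;c[:300,480:]=b;cv2.imwrite("pics/p4.png",c)
E
```

```text
[594.09842255  65.22064808 201.35339319] (np.float64(20.6), np.float64(-82.3)) [-3.14131430e+00  7.73979555e-04  1.40505728e+00]
```

View pics/p4.png

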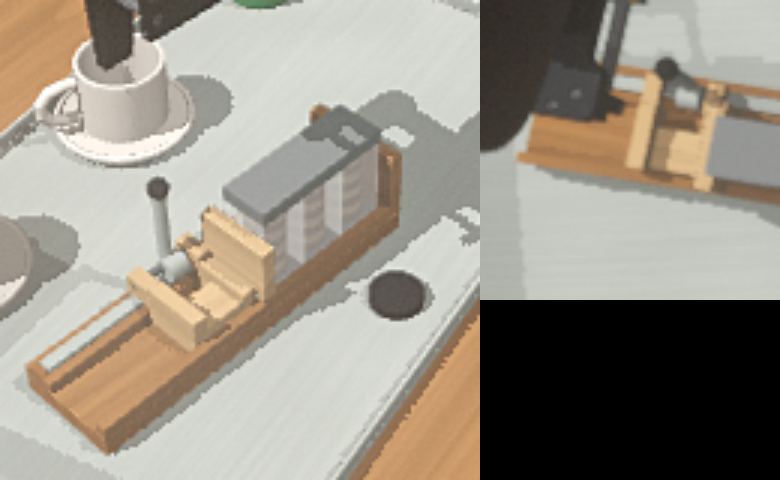

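The three cases are snug against the cheek, the lever still stands up with its ball at about (157,187) in the crop, and the shut fingers are on its far side. Next I'll go down and sweep the lever over.

move_arm --commands '[[[0.05, 0.3, -4], [0, 0, 0], 0], [[0, 0, -4], [0, 0, 0], 0], [[0, 0, -3.3], [0, 0, 0], 0], [[0, 0, 0], [0, 0, 0], 0], [[-1.2, 0.2, 0], [0, 0, 0], 0], [[-1.2, 0.2, 0], [0, 0, 0], 0], [[-1, 0.16, 0], [0, 0, 0], 0], [[-1, 0.16, 0], [0, 0, 0], 0], [[0, 0, 0], [0, 0, 0], 0]]'

```text
t: 11.8
eef_pos: [548.1, 79.6, 89.6]
tcp_rot: [3.141, -0.0, 1.41]
ft_force: [0.7, -0.5, -0.3]
opening: 0.001
grip_force: 0.0
```

Run:
```python
from h import *
s=state();print(s["eef_pos"],rk(s["eef_pos"]),s["ft_force"])
```

```text
[548.0634996   79.55929312  89.57372969] (np.float64(27.3), np.float64(-34.5)) [ 0.67661216 -0.52307558 -0.27074623]
```

move_arm --commands '[[[-0.8, -0.1, 0], [0, 0, 0], 0], [[-0.8, 0.1, -0.2], [0, 0, 0], 0], [[-0.5, 0.08, -0.45], [0, 0, 0], 0], [[-0.5, 0.08, -0.45], [0, 0, 0], 0], [[-0.5, 0.08, -0.6], [0, 0, 0], 0], [[-0.5, 0.08, -0.6], [0, 0, 0], 0], [[0, 0, 0], [0, 0, 0], 0]]'

```text
t: 12.5
eef_pos: [513.8, 82.4, 65.7]
tcp_rot: [3.139, -0.0, 1.409]
ft_force: [2.9, -0.4, 5.4]
opening: 0.008
grip_force: 3.0
```

Run:
```python
from h import *
s=state();print(s["eef_pos"],rk(s["eef_pos"]),s["ft_force"])
im=read_camera("side");a=cv2.resize(im[190:350,220:380],None,fx=3,fy=3);cv2.imwrite("pics/p5.png",a)
```

```text
[513.84592365  82.39277371  65.65629375] (np.float64(24.6), np.float64(-0.3)) [ 2.90676643 -0.38110915  5.39221425]
```

View pics/p5.png

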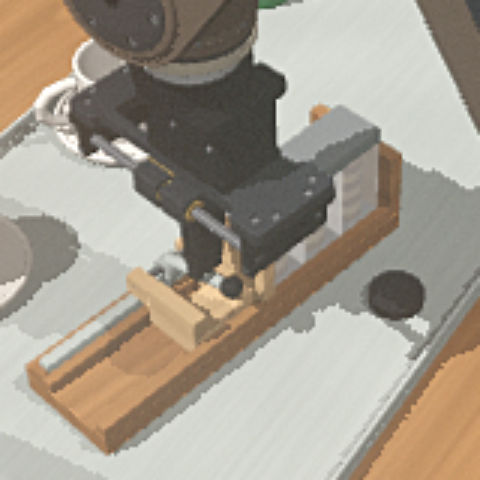

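The finger is on top of the handle, with the ball at (230,287) well over and the reaction pushing up. I'll press on down to the stop.

move_arm --commands '[[[-0.5, 0.08, -0.5], [0, 0, 0], 0], [[-0.5, 0.08, -0.4], [0, 0, 0], 0], [[0, 0, -0.2], [0, 0, 0], 0], [[0, 0, 0], [0, 0, 0], 0]]'

```text
t: 12.95
eef_pos: [503.8, 84.1, 54.7]
tcp_rot: [3.14, -0.0, 1.409]
ft_force: [2.7, -0.6, 3.8]
opening: 0.005
grip_force: 1.9
```

move_arm --commands '[[[0, 0, -0.2], [0, 0, 0], 0], [[0, 0, 0], [0, 0, 0], 0]]'

```text
t: 13.15
eef_pos: [503.7, 84.1, 53.3]
tcp_rot: [3.14, -0.0, 1.409]
ft_force: [-0.4, 0.7, 15.8]
opening: 0.005
grip_force: 7.5
```

move_arm --commands '[[[0, 0, -0.15], [0, 0, 0], 0], [[0, 0, 0], [0, 0, 0], 0]]'

```text
t: 13.35
eef_pos: [503.8, 84.1, 52.7]
tcp_rot: [3.139, -0.0, 1.409]
ft_force: [-3.9, -0.2, 28.7]
opening: 0.005
grip_force: 14.4
```

At the stop: 29 N with little further travel, and z matches the expected 53 mm. I'll back off straight up and check.

move_arm --commands '[[[0, 0, 1], [0, 0, 0], 0], [[0, 0, 3], [0, 0, 0], 0], [[0, 0, 4.5], [0, 0, 0], 0], [[0, 0, 4.5], [0, 0, 0], 0], [[0, 0, 3], [0, 0, 0], 0], [[0, 0, 0], [0, 0, 0], 0], [[0, 0, 0], [0, 0, 0], 0]]'

```text
t: 14.05
eef_pos: [502.8, 84.1, 210.9]
tcp_rot: [3.142, 0.0, 1.409]
ft_force: [0.4, 0.7, 0.3]
opening: 0.004
grip_force: 0.0
```

Run:
```python
from h import *
im=read_camera("side");a=cv2.resize(im[190:350,220:380],None,fx=3,fy=3);cv2.imwrite("pics/p6.png",a)
```

```text
(no output)
```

View pics/p6.png

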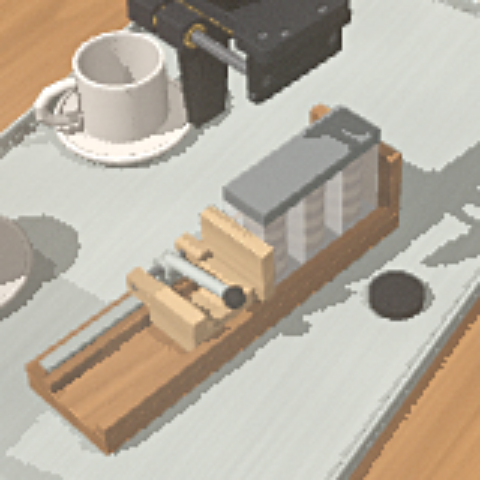

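The lever lies down with its ball at (234,296) in the crop, and the cases and fence are snug. I'll check the ball's position against the lever angle before handing in.

Run:
```python
from h import *
i=camera_info("side")
for a in(1.3,1.5,1.6,1.7,1.75):
    f=a-.18;y=-38+68*np.sin(f)-4*np.cos(f);z=44.2+68*np.cos(f)+4*np.sin(f)
    q=proj(i,np.r_[O+24*ex+y*ey,z]);print(a,((q-[220,190])*3+1).round(1))
```

```text
1.3 [224.9 274.2]
1.5 [231.1 291.1]
1.6 [233.2 299.1]
1.7 [234.7 306.7]
1.75 [235.1 310.3]
```

Run:
```python
from h import *
i=camera_info("side")
for n,a,w in(("p4",0,(157,187)),("p6",1.65,(234,296))):
    f=a-.18;y=-38+68*np.sin(f)-4*np.cos(f);z=44.2+68*np.cos(f)+4*np.sin(f)
    q=(proj(i,np.r_[O+24*ex+y*ey,z])-[220,190])*3+1
    im=cv2.imread(f"pics/{n}.png");g=im.max(2);m=np.zeros_like(g);m[w[1]-25:w[1]+25,w[0]-25:w[0]+25]=(g<75)[w[1]-25:w[1]+25,w[0]-25:w[0]+25]
    k,_,st,c=cv2.connectedComponentsWithStats(m);j=1+st[1:,4].argmax();print(n,st[j],c[j],"pred",q.round(1))
```

```text
Traceback (most recent call last):
ValueError: attempt to get argmax of an empty sequence
```

Run:
```python
from h import *
i=camera_info("side")
for n,a,w in(("p4",0,(157,187)),("p6",1.65,(234,296))):
    f=a-.18;y=-38+68*np.sin(f)-4*np.cos(f);z=44.2+68*np.cos(f)+4*np.sin(f)
    q=(proj(i,np.r_[O+24*ex+y*ey,z])-[220,190])*3+1
    im=cv2.imread(f"pics/{n}.png");g=im.max(2)[w[1]-20:w[1]+20,w[0]-20:w[0]+20]
    t,m=cv2.threshold(g,0,1,cv2.THRESH_BINARY_INV+cv2.THRESH_OTSU)
    k,_,st,c=cv2.connectedComponentsWithStats(m);j=1+st[1:,4].argmax();print(n,t,st[j],c[j]+np.array(w)-20,"pred",q.round(1))
```

```text
p4 160.0 [ 10  10  23  30 482] [158.0746888  189.80082988] pred [147.  184.5]
p6 165.0 [  8   9  32  31 692] [237.82514451 299.95375723] pred [234.1 302.9]
```

The last press put 29 N on the handle, well over the 11 N needed, at the exact height of a level handle (z 53 mm). The ball position fits the expected spring-back, so I'll hand in.

```bash
python3 -c "
from cell import env
print(env.job_done())"
```

```text
the job is handed in; nothing more can be done
None
```

The job is handed in at about 14 s with no verdict returned: the loose case stands in the rack, all three cases are snug, and the lever is pressed to its stop; my camera estimate of its angle after spring-back (about 1.5–1.65 rad) leaves little margin over the 1.5 required.

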